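# Load the sample carrier with two jars and a fallen dropper bottle

### The arm

A 6-joint arm with a two-finger parallel gripper is mounted at the origin on a cart in front of the work surface, level with it; the furniture and walls round the work are solid. World frame = base frame: x ahead of the robot, y to its left, z up, the work surface at z = 0. Lengths are in m, angles in rad, forces in N, time in s.
With the tool pointing down it reaches from about 0.3 to 1 m from the base axis. Payload 5.1 kg.
Tool frame: the origin (TCP) lies midway between the tips of the shut fingers; the grasp point (between the pads) lies 19 mm behind it; z points along the fingers, y is the line along which they close (so a half turn about z gives the same grasp; the last joint's range is limited). The gripper opens to 95 mm and grips with 3 to 60 N. Pads are 20 mm wide; open, the fingers measure 119 mm over their backs; the gripper's body (75 mm by 180 mm) begins 59 mm behind the grasp point.
Start: joints at [1.14, 0.124, 1.65, -0, 1.367, -0.083], TCP at [0.222, 0.611, 0.215] pointing down, gripper open.
Joint ranges: [-2.61, 2.61], [-1.02, 2.33], [0.03, 2.71], [-1.35, 4.49], [0.32, 2.68], [-2.91, 2.91]. Speed limits (rad/s): [2.57, 2.57, 3.14, 3.14, 3.14, 3.14].

### API

Orientations are given as a 3x3 rotation matrix whose columns are the frame's x, y, z axes.
In Python, from station import * gives the robot as it stands.
- The arm moves only by the shell command python3 -m pendant 'ROWS'. ROWS is a JSON object of lists of equal length, an entry for each row: "hand": the opening, from 0 (shut) to 1 (fully open); "translation": the shift along the tool's x, y, z in m, a list of three; "rotation": the turn, a rotation vector about the tool's x, y, z in degrees, a list of three. In form: {"hand": [hand, ...], "translation": [[x, y, z], ...], "rotation": [[ax, ay, az], ...]}. A call has 1 to 20 rows; each row shifts and turns the commanded pose from where the row before left it, along the tool's axes as they then stand; what a row does not reach is not made up. A row lasts 1/8 s, in which the tool goes at most 62.5 mm and 10.7 degrees, less where a joint would pass 70% of its speed; a pose out of reach is approached as far as the arm can. A call is refused whole if a number of a shift passes 0.0625 or a number of a turn 10.7, either way. A call with a gripper value outside its range is refused whole. The fingers move at their own pace and stop on an object; the grip force is fixed at half the most. Time passes only in rows, so rows that do not move let the fingers close. It gives the time, the measured TCP pose, the force, the opening and the grip force at its end, in the units of the state.
- state(): the state, without advancing time (a new reading comes with each control period).
- capture(name): name is "scene" or "top" or "wrist"; returns a dict with "pixels" (384x512x3 uint8, red, green, blue), "fovy" (degrees; the focal length in pixels is half the picture's height over the tangent of half this angle, whatever the lens; pixels are square), "cx", "cy" (the principal point, pixels), "R" (3x3) and "t" (3): a world point X has camera coordinates R X + t. Camera axes: x right, y down, z forward; pixel columns grow to the right and rows downward; lengths in m; the calibration is good to about 2 mm. A picture is of the moment at which its call begins. There is no depth.
- finish_job(): hands the job in; it is judged then, once.
Trained networks look in a picture, given as the dict that the camera call returned (one of the last four; its "shot" number tells which), for a name from the list of things; names that differ only in an ending like _2 or _b are one class to them, and where a whole thing is asked for, a point or a joint stands for the part that bears it (a point fixed in the world has none). Each returns a list of dicts, best first, with "conf" (0 to 1); they miss things now and then, are a little off and sometimes report something else, mostly with a low value. They report only what shows in the picture. A call takes as long as a camera call. They do not tell look-alikes from the thing itself.
- search_frame(picture, query): "location" ([row, column] in pixels, amid what is visible of it).
- silhouettes(picture, query): "region" (384x512 bool, what is visible of it) and "location" ([row, column] in pixels, amid what is visible of it).
- tip_of(picture, query): "location" ([row, column] in pixels: a listed point, or the origin of a listed thing).
The state is a dict: "time": time; "joint_pos": joint angles; "joint_vel": joint speeds; "effort": joint torques, N m; "eef_pos": TCP position; "orientation": TCP orientation; "wrist_force": force on the tool from outside, world axes, zero at the start; "torque": the same for the moment, N m; "opening": finger opening in m; "grip_force": force on a finger pad.
Only numpy, scipy, OpenCV 4.12 (cv2) and the standard library are available. Lean on these libraries where they do the work, as an engineer would, in place of code of your own. Each camera call takes 0.05 s, during which the arm holds its last target. There are 200 camera calls.

### The job

Load the blue and white carrier: put each of the two yellow-capped jars into a free wide pocket of its own, and the brown dropper bottle into the narrow pocket, all upright, lowering each gently down to the pocket floor. The dropper bottle has fallen over: first stand it upright on the desk and let go of it, then take it again and load it. Do not tip the jars, and leave the beaker, the wash bottle and the jar already in the carrier where they are.

Things in the scene. Friction and masses are not known exactly. Their poses are not given: they have to be found in the camera images.
- carrier: open bottle carrier fixed to the desk, blue outer walls, white floor and dividers, 70 x 246 mm, 54 mm high (floor 8 mm, walls 46 mm above it and 4 mm thick, a small steel end handle stands 15 mm out at each short end). Origin at the centre of its underside, z up; its four pockets lie in a row along its own y axis
- pocket_end (a point): centre of the floor of a free wide pocket, 62 x 62 mm inside, 46 mm deep, at carrier y = -88 mm
- pocket_narrow (a point): centre of the floor of the narrow pocket, 40 x 40 mm inside, 46 mm deep, at carrier y = -33 mm
- pocket_mid (a point): centre of the floor of the other free wide pocket, 62 x 62 mm inside, 46 mm deep, at carrier y = +22 mm
- jar_a: specimen jar with a yellow screw cap, 55 mm in diameter, 68 mm high (cap from 54 mm up, body 52 mm in diameter), about 120 g, standing on the desk. Origin at the centre of its underside, z up its axis
- jar_c: specimen jar with a yellow screw cap, 55 mm in diameter, 75 mm high (cap from 60 mm up, body 52 mm in diameter), about 120 g, standing on the desk. Origin at the centre of its underside, z up its axis
- oil_bottle: brown glass dropper bottle with a black cap, 85 mm long (round body 27 mm in diameter up to 55 mm from its base, then the black cap and dropper bulb, 20 mm and tapering), about 50 g, lying on its side on the desk. Origin at the centre of its base, z along its axis from base to cap
- jar_b: specimen jar with a grey cap, 46 mm in diameter, 58 mm high, already standing in the fourth pocket (62 x 62 mm, at carrier y = +88 mm); leave it. Origin at the centre of its underside
- beaker: small clear glass beaker, 53 mm in diameter, 63 mm high, standing close to one jar; leave it. Origin at the centre of its underside
- wash_bottle: white wash bottle with a red cap and a bent red nozzle, 66 x 94 mm, 200 mm high, standing (the nearer one, between carrier and jars; a second one far back is scenery); leave it. Origin under the middle of its 66 x 94 mm outline; the body (66 mm in diameter) is centred at its own y = +14 mm, the nozzle tip points to its own -y
Things that resemble listed ones, but are neither listed nor needed, are in the scene too. Leave any purple or red look-alike of the jar_a alone.

How it is judged:
By the outcome, as a careful person would: the job done as asked, in the order asked, and still so for the second after the job is handed in, with the robot touching nothing.
It also fails if it takes over 72 s, if anything falls off the work surface, if the arm or the gripper's body presses on something with over 40 N, if the wrist force passes 120 N, or if a joint passes its speed limit or range.

## Working session

There is one attempt and no reset: what is moved stays moved. The work goes in short steps, Python scripts to look and compute and a shell command to move; the robot and the scene stay as the last step left them, time stands still between calls to the robot, and variables do not carry over. Pictures are saved under pics/ and viewed, at most 12 in all, crops included, and the job is handed in when it is done.

```bash
mkdir -p pics; ls; cat > h.py <<'E'
from station import *
import numpy as np, cv2
def K(p):
    f=192/np.tan(np.radians(p["fovy"])/2); return f
def ray(p,rc,z):
    f=K(p); R=np.array(p["R"]);t=np.array(p["t"])
    d=R.T@np.array([(rc[1]-p["cx"])/f,(rc[0]-p["cy"])/f,1]); c=-R.T@t
    return c+d*(z-c[2])/d[2]
def proj(p,X):
    c=np.array(p["R"])@np.array(X)+np.array(p["t"]); f=K(p)
    return [p["cy"]+f*c[1]/c[2],p["cx"]+f*c[0]/c[2]]
def save(p,n): cv2.imwrite("pics/"+n+".png",np.array(p["pixels"])[:,:,::-1])
E
python3 - <<'E'
from h import *
np.set_printoptions(precision=3,suppress=True)
s=state(); print(s)
ims=[]
for n in ["top","scene"]:
    p=capture(n); ims.append(np.array(p["pixels"])); print(n,p["fovy"],-np.array(p["R"]).T@p["t"],np.array(p["R"])[2])
    for q in ["jar_a","oil_bottle","carrier","beaker","wash_bottle","pocket_end","pocket_narrow","pocket_mid"]:
        for d in tip_of(p,q)[:6]:
            z=0.008 if "pocket" in q else 0
            print(q,round(d["conf"],2),np.round(d["location"]),ray(p,d["location"],z))
    save(p,n)
E
```

```text
pics
{'time': 0.0, 'joint_pos': array([ 1.14 ,  0.124,  1.652, -0.   ,  1.367, -0.083]), 'joint_vel': array([ 0.001, -0.   ,  0.001, -0.   ,  0.001, -0.001]), 'effort': array([  0.001, -41.761, -35.993,   0.077,   0.049,  -0.   ]), 'eef_pos': array([0.221, 0.61 , 0.213]), 'orientation': array([[-0.94 ,  0.341, -0.001],
       [ 0.341,  0.94 , -0.002],
       [ 0.   , -0.002, -1.   ]]), 'wrist_force': array([ 0.798, -0.298,  0.711]), 'torque': array([ 0.047, -0.017,  0.019]), 'grip_force': 0.0, 'opening': 0.09489681702731499}
top 42.589473185348304 [ 0.39  -0.04   1.623] [ 0.097 -0.006 -0.995]
jar_a 0.85 [185. 345.] [ 0.567 -0.345  0.   ]
jar_a 0.77 [217. 312.] [ 0.464 -0.232  0.   ]
jar_a 0.51 [192. 136.] [0.551 0.347 0.   ]
jar_a 0.5 [203. 264.] [ 0.51  -0.077  0.   ]
jar_a 0.49 [215. 342.] [ 0.467 -0.332  0.   ]
oil_bottle 0.74 [190. 156.] [0.557 0.281 0.   ]
oil_bottle 0.62 [168. 293.] [ 0.626 -0.174  0.   ]
carrier 0.61 [190. 160.] [0.556 0.266 0.   ]
beaker 0.74 [212. 366.] [ 0.475 -0.412  0.   ]
wash_bottle 0.9 [150. 242.] [ 0.691 -0.006  0.   ]
wash_bottle 0.72 [211. 370.] [ 0
[... 202 characters left out ...]
656  0.604] [ 0.678  0.533 -0.506]
jar_a 0.89 [246. 291.] [ 0.462 -0.248  0.   ]
jar_a 0.83 [244. 254.] [ 0.414 -0.163  0.   ]
jar_a 0.77 [241. 344.] [ 0.56  -0.352  0.   ]
jar_a 0.68 [260. 320.] [ 0.456 -0.34   0.   ]
jar_a 0.61 [216. 250.] [ 0.512 -0.071  0.   ]
jar_a 0.61 [172. 169.] [0.573 0.363 0.   ]
oil_bottle 0.61 [208. 298.] [ 0.633 -0.165  0.   ]
oil_bottle 0.18 [215. 249.] [ 0.514 -0.066  0.   ]
carrier 0.59 [178. 181.] [0.564 0.286 0.   ]
beaker 0.67 [268. 357.] [ 0.482 -0.426  0.   ]
wash_bottle 0.91 [186. 271.] [ 0.701 -0.015  0.   ]
pocket_end 0.93 [186. 203.] [0.56  0.169 0.008]
pocket_narrow 0.96 [182. 190.] [0.552 0.224 0.008]
pocket_mid 0.76 [173. 179.] [0.575 0.31  0.008]
```

```bash
python3 - <<'E'
import cv2
t=cv2.imread("pics/top.png");s=cv2.imread("pics/scene.png")
cv2.imwrite("pics/top2.png",cv2.resize(t[120:270,100:400],(800,400),interpolation=cv2.INTER_CUBIC))
cv2.imwrite("pics/scene2.png",cv2.resize(s[130:300,130:400],(800,504),interpolation=cv2.INTER_CUBIC))
E
```

```text
(no output)
```

View pics/top2.png

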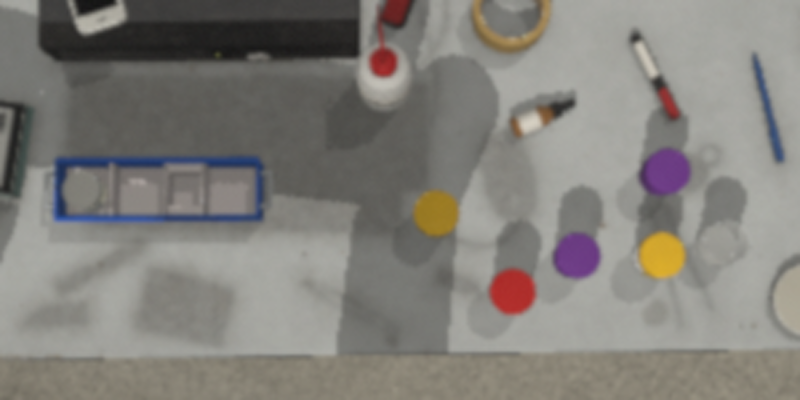

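View pics/scene2.png

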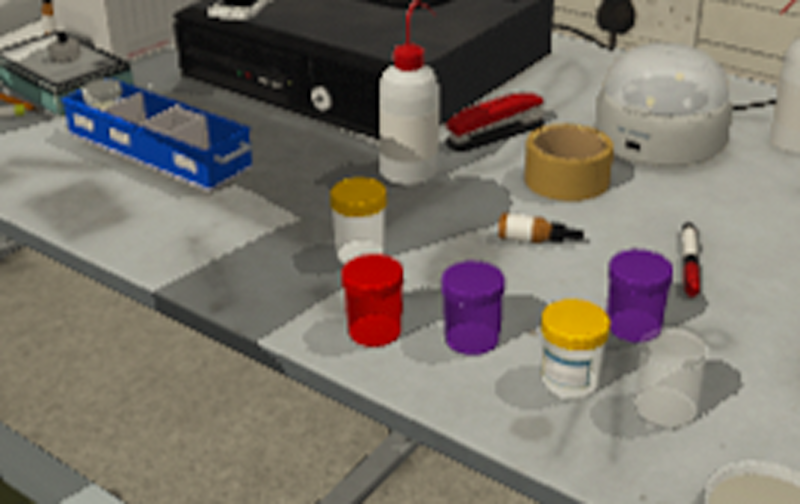

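Top crop: the yellow jars are at about (436,213) and (662,255). The bottle's base is near (516,124) and its tip near (575,100). The carrier spans (56..264,158..220), with jar_b in its left end (+y). The beaker is beside the right-hand yellow jar at (720,243). Next I measure these precisely.

```bash
cat > meas.py <<'E'
from h import *
np.set_printoptions(precision=4,suppress=True)
def mask(p,kind):
    hsv=cv2.cvtColor(np.ascontiguousarray(p["pixels"]),cv2.COLOR_RGB2HSV)
    lo,hi={"y":((20,150,90),(30,255,255)),"b":((108,150,60),(125,255,255))}[kind]
    return cv2.inRange(hsv,lo,hi)
def blobs(m,amin):
    n,l,st,c=cv2.connectedComponentsWithStats(m)
    return [(st[i],c[i],l==i) for i in range(1,n) if st[i][4]>=amin]
def cam(p): return -np.array(p["R"]).T@p["t"]
def tri(p1,a,p2,b):
    A=[];B=[]
    for p,rc in((p1,a),(p2,b)):
        c=cam(p);d=ray(p,rc,0)-c;d/=np.linalg.norm(d);M=np.eye(3)-np.outer(d,d);A.append(M);B.append(M@c)
    return np.linalg.solve(sum(A),sum(B))
E
python3 - <<'E'
from meas import *
pt=capture("top");ps=capture("scene");pw=capture("wrist");save(pw,"w0")
for n,p in(("top",pt),("scene",ps)):
    for st,c,_ in blobs(mask(p,"y"),40): print(n,"yellow",st,c, ray(p,c[::-1],.07))
for st,c,m in blobs(mask(pt,"b"),100):
    r=cv2.minAreaRect(np.argwhere(m).astype(np.float32)); bx=cv2.boxPoints(r)
    print("blue",st,r); print(np.array([ray(pt,q,.054) for q in bx]))
    print(ray(pt,r[0],.054))
for n,p in(("top",pt),("scene",ps)):
  for q in("oil_bottle","jar_a","jar_b","beaker"):
    for d in silhouettes(p,q)[:5]:
        m=d["region"]; rr=cv2.minAreaRect(np.argwhere(m).astype(np.float32))
        print(n,q,round(d["conf"],2),m.sum(),np.round(rr[0],1),np.round(rr[1],1),ray(p,rr[0],.0135 if q[0]=="o" else .07), [np.round(ray(p,x,.0135)[:2],3) for x in cv2.boxPoints(rr)] if q[0]=="o" else "")
E
```

```text
top yellow [256 192  15  16 200] [263.12  199.625] [ 0.5163 -0.0714  0.07  ]
top yellow [340 207  17  17 216] [347.7639 215.1898] [ 0.4637 -0.3378  0.07  ]
scene yellow [ 39   0  22   8 159] [49.9308  3.478 ] [ 8.0501 16.1659  0.07  ]
scene yellow [73  0  8  7 47] [76.8511  2.8723] [ 8.5997 15.0913  0.07  ]
scene yellow [ 53 110  13   7  67] [ 59. 113.] [0.6146 1.2102 0.07  ]
scene yellow [308 174  29  23 222] [320.3874 187.8919] [ 0.6705 -0.2168  0.07  ]
scene yellow [241 190  20  13 216] [250.4954 195.9259] [ 0.5142 -0.0747  0.07  ]
scene yellow [313 231  23  17 322] [323.6739 239.1087] [ 0.4528 -0.3453  0.07  ]
scene yellow [447 247  10   9  46] [450.9348 251.0435] [ 0.578  -0.5989  0.07  ]
blue [507 156   5  32 110] ((171.5, 509.0), (4.0, 31.0), 90.0)
[[ 0.6492 -0.8617  0.054 ]
 [ 0.5486 -0.8555  0.054 ]
 [ 0.5484 -0.8683  0.054 ]
 [ 0.6491 -0.8747  0.054 ]]
[ 0.5987 -0.865   0.054 ]
top oil_bottle 0.69 138 [163.1 303.2] [ 7.3 24.3] [ 0.6403 -0.2067  0.0135] [array([ 0.664, -0.242]), array([ 0.639, -0.165]), array([ 0.616, -0.172]), array([ 0.641, -0.249])]
top jar_a 0.81 260 [18
[... 1093 characters left out ...]
.  323.1] [21.5 34.2] [ 0.4252 -0.3588  0.07  ] 
scene jar_a 0.72 538 [228.5 345.5] [21. 29.] [ 0.5225 -0.3684  0.07  ] 
scene jar_a 0.66 563 [230.5 254.5] [21. 31.] [ 0.3853 -0.1886  0.07  ] 
scene jar_b 0.89 451 [203.5 250. ] [18. 27.] [ 0.4803 -0.0995  0.07  ] 
scene jar_b 0.85 573 [233.5 289. ] [20. 31.] [ 0.4241 -0.2655  0.07  ] 
scene jar_b 0.75 664 [247.  323.1] [21.5 34.2] [ 0.4252 -0.3588  0.07  ] 
scene jar_b 0.72 538 [228.5 345.5] [21. 29.] [ 0.5225 -0.3684  0.07  ] 
scene jar_b 0.66 563 [230.5 254.5] [21. 31.] [ 0.3853 -0.1886  0.07  ] 
scene beaker 0.77 697 [256.4 355.4] [22.4 34.5] [ 0.437  -0.4333  0.07  ] 
scene beaker 0.2 1277 [174.  182.7] [66.3 24.8] [0.4997 0.1953 0.07  ]
```

```bash
python3 -m pendant '{"hand":[1,1,1,1,1,1,1,1,1,1,1,1,1,1,1,1],"translation":[[0,0,-0.02],[0,0,-0.02],[0,0,-0.02],[0,0,-0.02],[0,0,0],[0,0,0],[0,0,0],[-0.05,0.03,0],[-0.05,0.03,0],[-0.05,0.03,0],[-0.05,0.03,0],[-0.05,0.03,0],[-0.05,0.03,0],[-0.05,0.03,0],[-0.05,0.02,0],[0,0,0]],"rotation":[[0,0,10],[0,0,10],[0,0,10],[0,0,10],[0,0,10],[0,0,10],[0,0,10],[0,0,0],[0,0,0],[0,0,0],[0,0,0],[0,0,0],[0,0,0],[0,0,0],[0,0,0],[0,0,0]]}'
python3 - <<'E'
from meas import *
import json
s=state();print(s["eef_pos"],s["orientation"],s["joint_pos"])
p=capture("wrist");save(p,"w1");print(cam(p),np.array(p["R"])[2],p["fovy"])
for q in["pocket_end","pocket_narrow","pocket_mid","jar_b"]:
    for d in tip_of(p,q)[:2]: print(q,round(d["conf"],2),np.round(d["location"]),ray(p,d["location"],.008))
E
```

```text
time: 3.45
eef_pos: [0.4531, 0.2086, 0.2948]
orientation: [[0.004, 1.0, 0.0], [1.0, -0.004, -0.0], [-0.0, 0.0, -1.0]]
wrist_force: [-0.9, 0.2, 0.8]
opening: 0.0954
grip_force: 0.0
[0.4531 0.2086 0.2948] [[ 0.0043  1.      0.0004]
 [ 1.     -0.0043 -0.0003]
 [-0.0003  0.0004 -1.    ]] [ 0.3241 -0.2552  1.8776 -0.0004  1.5188  0.3284]
[0.4527 0.2791 0.4646] [-0.0001 -0.249  -0.9685] 62.4616333586884
pocket_end 0.87 [175. 323.] [0.5562 0.1739 0.008 ]
pocket_narrow 0.81 [139. 324.] [0.5559 0.2272 0.008 ]
pocket_mid 0.88 [ 95. 326.] [0.5545 0.2885 0.008 ]
jar_b 0.92 [ 49. 324.] [0.5489 0.3475 0.008 ]
```

View pics/w1.png

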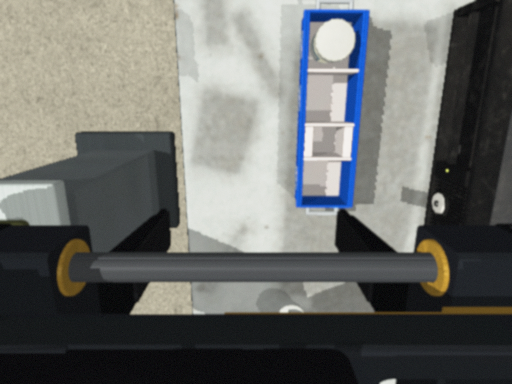

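The wrist view shows the carrier's outline clearly, from (303,10) to (355,208). I'll fit the box model to its blue hull.

```bash
cat > fitc.py <<'E'
from meas import *
from scipy.optimize import minimize
def fit(p,x0):
    a=np.array(p["pixels"]).astype(int); m=((a[:,:,2]>a[:,:,0]+40)&(a[:,:,2]>a[:,:,1]+30)&(a[:,:,2]>60)).astype(np.uint8)
    st,c,bm=max(blobs(m,80),key=lambda b:b[0][4] if abs(b[1][1]-proj(p,[x0[0],x0[1],.05])[0])+abs(b[1][0]-proj(p,[x0[0],x0[1],.05])[1])<40 else 0)
    h=cv2.convexHull(np.argwhere(bm)[:,::-1].astype(np.int32)); S=8
    M=np.zeros((384,512),np.uint8); cv2.fillConvexPoly(M,h,1); M=M.astype(np.float32)
    def cost(v):
        co,si=np.cos(v[2]),np.sin(v[2]); P=[]
        for z in(0,.054):
            for x in(-.035,.035):
                for y in(-.123,.123):
                    r,c=proj(p,[v[0]+co*x-si*y,v[1]+si*x+co*y,z]); P.append([c,r])
        # supersampled mask
        q=cv2.convexHull(((np.array(P)+.5)*S).astype(np.float32))
        I=np.zeros((384*S,512*S),np.uint8); cv2.fillConvexPoly(I,np.round(q).astype(np.int32),255)
        return np.abs(cv2.resize(I,(512,384),interpolation=cv2.INTER_AREA)/255.-M).sum()
    r=minimize(cost,x0,method="Nelder-Mead",options=dict(initial_simplex=[x0,np.add(x0,[.01,0,0]),np.add(x0,[0,.01,0]),np.add(x0,[0,0,.03])],xatol=1e-4,fatol=.3,maxiter=150))
    return r.x,r.fun,M.sum()
E
python3 - <<'E'
from fitc import *
for n in("wrist","top"):
    p=capture(n); v,f,A=fit(p,[.553,.258,0.0]); print(n,v,f,A)
    co,si=np.cos(v[2]),np.sin(v[2])
    for y in(-.088,-.033,.022): print(v[0]-si*y,v[1]+co*y)
E
```

```text
wrist [ 0.5545  0.2626 -0.0027] 655.843137254902 12810.0
0.5542238925752838 0.17461236159296561
0.554374062743388 0.2296121565827709
0.5545242329114922 0.2846119515725762
top [ 0.5549  0.2657 -0.028 ] 151.15686274509804 1732.0
0.5524252247012155 0.17773164282085147
0.5539668969111167 0.2327100317277412
0.555508569121018 0.28768842063463096
```

```bash
python3 - <<'E'
from fitc import *
p=capture("wrist"); best=min((fit(p,[x,.262,w]) for x in(.550,.556) for w in(-.04,.0,.04)),key=lambda r:r[1]); print(best)
v=best[0]; print(capture("wrist").keys())
im=cv2.resize(np.array(p["pixels"])[0:220,270:400,::-1],None,fx=2.7,fy=2.7,interpolation=cv2.INTER_CUBIC)
co,si=np.cos(v[2]),np.sin(v[2])
def px(x,y,z):
    r,c=proj(p,[v[0]+co*x-si*y,v[1]+si*x+co*y,z]); return (int((c-270+.5)*2.7),int((r+.5)*2.7))
for z,col in((0,(0,255,255)),(.054,(0,255,0))):
    q=[px(-.035,-.123,z),px(.035,-.123,z),px(.035,.123,z),px(-.035,.123,z)]
    cv2.polylines(im,[np.array(q)],True,col,1)
for y in(-.088,-.033,.022): cv2.circle(im,px(0,y,.008),3,(0,0,255),-1)
cv2.imwrite("pics/ov.png",im)
E
```

```text
(array([ 0.5543,  0.2623, -0.012 ]), np.float64(652.8666666666667), np.float32(12821.0))
dict_keys(['pixels', 'fovy', 'cx', 'cy', 'R', 't', 'shot'])
```

View pics/ov.png

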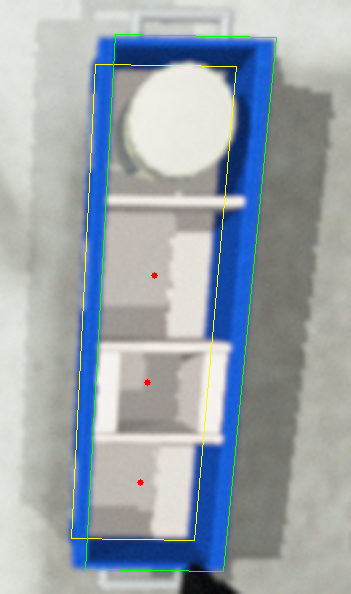

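```bash
python3 - <<'E'
from meas import *
p=capture("wrist")
for r,c,y in((163,328,-.055),(128.3,331,-.011),(74.4,335,.055),(209.5,325,-.123),(14,339,.123)): 
    X=ray(p,(r-.5,c-.5),.054); print(X[:2],X[1]-y)
for q in((38,272),(568,222)): print(ray(p,(q[1]/2.7*0+q[0]/2.7-.5,270+q[1]/2.7-.5),.054))
for q in((65,97),(540,76)): print(ray(p,(q[0]/2.7-.5,270+q[1]/2.7-.5),0))
E
```

```text
[0.5498 0.2063] 0.2613486999783266
[0.5509 0.2514] 0.26244987975128775
[0.5516 0.3169] 0.2618819480672236
[0.5497 0.1419] 0.2648512858924466
[0.5518 0.3842] 0.26123092776617163
[0.5891 0.3843 0.054 ]
[0.587  0.1407 0.054 ]
[0.5216 0.3852 0.    ]
[0.5206 0.1386 0.    ]
```

```bash
python3 -m pendant '{"hand":[1,1,1,1,1,1,1,1],"translation":[[-0.047,0.01,0.02],[-0.047,0.01,0.025],[-0.047,0.01,0.025],[-0.047,0.01,0.025],[-0.047,0.01,0.025],[-0.045,0.013,0.025],[0,0,0],[0,0,0]],"rotation":[[0,0,0],[0,0,0],[0,0,0],[0,0,0],[0,0,0],[0,0,0],[0,0,0],[0,0,0]]}'
cat > jar.py <<'E'
from meas import *
s=state();e=s["eef_pos"];print(e,s["joint_pos"])
p=capture("wrist")
for st,c,m in blobs(mask(p,"y"),150): print(st,c,ray(p,c[::-1],.07)-e)
E
python3 jar.py; python3 - <<'E'
from meas import *
p=capture("wrist");save(p,"w2");pt=capture("top")
for q in["jar_a","wash_bottle"]:
    for d in silhouettes(p,q)[:3]:
        r=d["region"];rr=np.argwhere(r); print(q,round(d["conf"],2),rr.min(0),rr.max(0),r.sum())
d=silhouettes(pt,"wash_bottle")[0];rr=np.argwhere(d["region"]);print(rr.min(0),rr.max(0),ray(pt,rr.max(0),.15))
E
```

```text
time: 4.95
eef_pos: [0.5156, -0.0681, 0.1499]
orientation: [[-0.001, 1.0, 0.0], [1.0, 0.001, 0.0], [0.0, 0.0, -1.0]]
wrist_force: [0.5, 1.1, -0.0]
opening: 0.0952
grip_force: 0.0
[ 0.5156 -0.0681  0.1499] [-0.2349 -0.1162  2.0024  0.0005  1.2555 -0.2363]
[ 222  163   66   66 3395] [254.5962 195.7234] [ 0.0011 -0.0039 -0.0799]
[ 57 240  31  55 711] [ 68.5752 267.6498] [-0.1611 -0.0695 -0.0799]
[418 240  31  55 720] [436.6028 267.6278] [ 0.1604 -0.0693 -0.0799]
[443 308  69   5 294] [476.5476 310.0136] [ 0.2029 -0.1119 -0.0799]
jar_a 0.93 [155 221] [229 287] 3783
jar_a 0.74 [238 133] [313 188] 1382
wash_bottle 0.7 [ 76 391] [173 511] 9365
[135 233] [160 253] [ 0.6303 -0.0408  0.15  ]
```

View pics/w2.png

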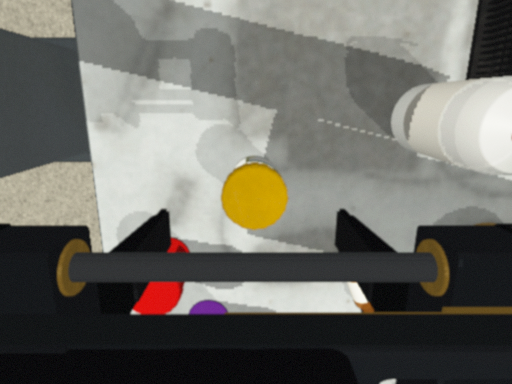

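Wrist view: the yellow cap is centred at (254,196), about 4 mm off to −y. The wash bottle and the red jar are clear of the fingers. Descending and gripping.

```bash
python3 -m pendant '{"hand":[1,1,1,1,0,0,0,0,0],"translation":[[-0.004,0.001,0.03],[0,0,0.035],[0,0,0.033],[0,0,0],[0,0,0],[0,0,0],[0,0,0],[0,0,0],[0,0,0]],"rotation":[[0,0,0],[0,0,0],[0,0,0],[0,0,0],[0,0,0],[0,0,0],[0,0,0],[0,0,0],[0,0,0]]}'
```

```text
time: 6.38
eef_pos: [0.5168, -0.0726, 0.0521]
orientation: [[-0.001, 1.0, 0.001], [1.0, 0.001, -0.0], [-0.0, 0.001, -1.0]]
wrist_force: [0.5, 0.2, 1.5]
opening: 0.0537
grip_force: 30.0
```

```bash
python3 -m pendant '{"hand":[0,0,0,0,0,0,0,0,0,0,0,0,0,0],"translation":[[0,0,-0.015],[0,0,-0.035],[0,0,-0.05],[0.045,0,0],[0.045,0,0],[0.045,0,0],[0.045,0.007,0],[0.045,0.007,0],[0.045,0.007,0],[0.045,0.008,0],[0.04,0.008,0],[0,0,0],[0,0,0.02],[0,0,0]],"rotation":[[0,0,0],[0,0,0],[0,0,0],[0,0,0],[0,0,0],[0,0,0],[0,0,0],[0,0,0],[0,0,0],[0,0,0],[0,0,0],[0,0,0],[0,0,0],[0,0,0]]}'
cat > chk.py <<'E'
from meas import *
s=state();e=s["eef_pos"];print(e)
p=capture("wrist")
b=max((b for b in blobs(mask(p,"y"),300) if abs(b[1][0]-256)<60),key=lambda b:b[0][4]);st,c,m=b
hull=cv2.convexHull(np.argwhere(m)[:,::-1].astype(np.float32))
print(st,c,"jar-TCP",ray(p,c[::-1],e[2]+.018)-e)
a=np.array(p["pixels"])
import sys
save(p,sys.argv[1])
E
python3 chk.py w3
```

```text
time: 8.12
eef_pos: [0.551, 0.2806, 0.1284]
orientation: [[-0.0, 1.0, -0.005], [1.0, 0.0, -0.002], [-0.002, -0.005, -1.0]]
wrist_force: [-0.6, 0.3, -1.3]
opening: 0.0539
grip_force: 30.0
[0.551  0.2806 0.1284]
[ 200  188  106   65 5603] [252.4017 224.7262] jar-TCP [-0.0006  0.0098  0.018 ]
```

View pics/w3.png

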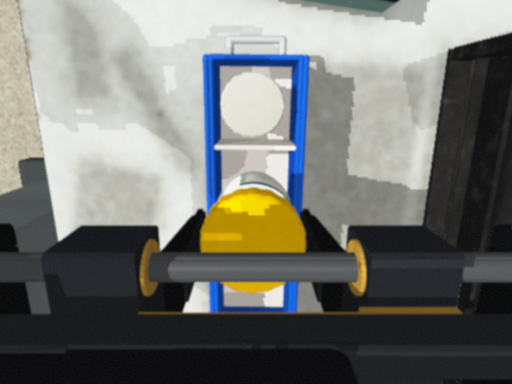

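```bash
python3 - <<'E'
from meas import *
s=state();e=s["eef_pos"];p=capture("wrist")
print(ray(p,(241,252.5),e[2]+.016)-e)
print("div",ray(p,(145.5,256),.054)[1]-.055,"top",ray(p,(54.5,256),.054)[1]-.123)
a=np.array(p["pixels"]).astype(int); b=((a[:,:,2]>a[:,:,0]+50)&(a[:,:,2]>a[:,:,1]+40))
for r in(75,100,130,160,180):
    c=np.where(b[r,150:350])[0]+150; print(r,c.min(),c.max(),ray(p,(r,c.min()-.5),.054)[:2],ray(p,(r,c.max()+.5),.054)[:2])
g=a[60:190,256].sum(1); print(np.argsort(g)[-14:]+60)
E
```

```text
[-0.0006 -0.0002  0.016 ]
div 0.26374307424564897 top 0.2617017738306638
75 202 306 [0.5133 0.3706] [0.5905 0.3706]
100 203 305 [0.5133 0.3529] [0.5905 0.3529]
130 204 304 [0.5132 0.3306] [0.5906 0.3306]
160 204 302 [0.5123 0.3073] [0.59   0.3074]
180 205 301 [0.5125 0.2912] [0.5898 0.2912]
[ 90  86  77  82  79  81  94  89  76 186  80 148 147 185]
```

```bash
python3 -m pendant '{"hand":[0,0,0,0,0,0],"translation":[[0.004,0.001,0],[0,0,0.01],[0,0,0.01],[0,0,0.01],[0,0,0.01],[0,0,0]],"rotation":[[0,0,0],[0,0,0],[0,0,0],[0,0,0],[0,0,0],[0,0,0]]}'
```

```text
time: 8.98
eef_pos: [0.553, 0.2861, 0.09]
orientation: [[-0.001, 1.0, -0.003], [1.0, 0.001, -0.001], [-0.001, -0.003, -1.0]]
wrist_force: [-0.3, -0.5, -1.7]
opening: 0.0535
grip_force: 30.0
```

```bash
python3 -m pendant '{"hand":[0,0,0,0,0,0],"translation":[[-0.001,0,0.01],[0,0,0.01],[0,0,0.005],[0,0,0.003],[0,0,0.001],[0,0,0]],"rotation":[[0,0,0],[0,0,0],[0,0,0],[0,0,0],[0,0,0],[0,0,0]]}'
```

```text
time: 9.72
eef_pos: [0.5541, 0.2856, 0.0629]
orientation: [[-0.001, 1.0, 0.0], [1.0, 0.001, 0.0], [0.0, 0.0, -1.0]]
wrist_force: [0.0, -0.1, -0.9]
opening: 0.0536
grip_force: 30.0
```

```bash
python3 -m pendant '{"hand":[0,0,0,0],"translation":[[0,0,0.001],[0,0,0.001],[0,0,0.001],[0,0,0]],"rotation":[[0,0,0],[0,0,0],[0,0,0],[0,0,0]]}'
```

```text
time: 10.22
eef_pos: [0.5541, 0.2856, 0.0601]
orientation: [[-0.001, 1.0, 0.0], [1.0, 0.001, 0.0], [0.0, 0.0, -1.0]]
wrist_force: [-0.3, 0.7, 1.8]
opening: 0.0532
grip_force: 30.0
```

```bash
python3 -m pendant '{"hand":[0.6,1,1,1,1,1,1,1,1,1,1,1,1,1,1,1,1,1],"translation":[[0,0,0],[0,0,0],[0,0,-0.03],[0,0,-0.06],[-0.057,-0.008,0],[-0.057,-0.008,0],[-0.057,-0.008,0],[-0.057,-0.008,0],[-0.057,-0.008,0],[-0.057,-0.008,0],[-0.057,-0.008,0],[-0.057,-0.008,0],[-0.057,-0.008,0],[-0.057,-0.009,0],[-0.052,-0.01,0],[0,0,0],[0,0,0],[0,0,0]],"rotation":[[0,0,0],[0,0,0],[0,0,0],[0,0,0],[0,0,0],[0,0,0],[0,0,0],[0,0,0],[0,0,0],[0,0,0],[0,0,0],[0,0,0],[0,0,0],[0,0,0],[0,0,0],[0,0,0],[0,0,0],[0,0,0]]}'
python3 jar.py; python3 - <<'E'
from meas import *
p=capture("wrist");save(p,"w4")
for d in silhouettes(p,"jar_a")[:3]:
    rr=np.argwhere(d["region"]); print(rr.min(0),rr.max(0))
for d in silhouettes(p,"beaker")[:2]:
    rr=np.argwhere(d["region"]); print("bk",rr.min(0),rr.max(0))
E
```

```text
time: 12.48
eef_pos: [0.4641, -0.3354, 0.1496]
orientation: [[-0.003, 1.0, -0.0], [1.0, 0.003, 0.0], [0.0, -0.0, -1.0]]
wrist_force: [0.7, 0.7, -0.4]
opening: 0.0951
grip_force: 0.0
[ 0.4641 -0.3354  0.1496] [-0.7196  0.0039  1.8882  0.0002  1.2497 -0.7225]
[ 221  162   65   64 3262] [253.1665 193.8795] [-0.0001 -0.0022 -0.0796]
[420 240  29  55 710] [437.693  264.9845] [ 0.1608 -0.0662 -0.0796]
[ 57 244  15  51 195] [ 61.6205 270.2   ] [-0.1673 -0.0721 -0.0796]
[165 326] [235 404]
[ 30 218] [106 290]
[  0 186] [ 13 229]
bk [227 240] [304 295]
```

```bash
python3 -m pendant '{"hand":[1,1,1,1,0,0,0,0,0],"translation":[[-0.002,0,0.03],[0,0,0.035],[0,0,0.033],[0,0,0],[0,0,0],[0,0,0],[0,0,0],[0,0,0],[0,0,0]],"rotation":[[0,0,0],[0,0,0],[0,0,0],[0,0,0],[0,0,0],[0,0,0],[0,0,0],[0,0,0],[0,0,0]]}'
```

```text
time: 13.8
eef_pos: [0.464, -0.3388, 0.0521]
orientation: [[-0.001, 1.0, 0.001], [1.0, 0.001, -0.0], [-0.0, 0.001, -1.0]]
wrist_force: [-0.3, 0.5, 1.1]
opening: 0.0538
grip_force: 30.0
```

```bash
python3 -m pendant '{"hand":[0,0,0,0,0,0,0,0,0,0,0,0,0,0,0,0,0],"translation":[[0,0,-0.015],[0,0,-0.035],[0,0,-0.05],[0.051,0.009,0],[0.051,0.009,0],[0.051,0.009,0],[0.051,0.009,0],[0.051,0.009,0],[0.051,0.009,0],[0.051,0.009,0],[0.051,0.009,0],[0.051,0.009,0],[0.045,0.009,0],[0.01,0,0.02],[0,0,0.02],[0,0,0],[0,0,0]],"rotation":[[0,0,0],[0,0,0],[0,0,0],[0,0,0],[0,0,0],[0,0,0],[0,0,0],[0,0,0],[0,0,0],[0,0,0],[0,0,0],[0,0,0],[0,0,0],[0,0,0],[0,0,0],[0,0,0],[0,0,0]]}'
python3 - <<'E'
from meas import *
s=state();e=s["eef_pos"];p=capture("wrist");save(p,"w5");print(e)
a=np.array(p["pixels"]).astype(int); b=((a[:,:,2]>a[:,:,0]+50)&(a[:,:,2]>a[:,:,1]+40))
for r in(60,100,130):
    c=np.where(b[r,150:350])[0]+150; print(r,c.min(),c.max(),ray(p,(r,c.min()-.5),.054)[:2],ray(p,(r,c.max()+.5),.054)[:2])
g=[int(v.sum()) for v in a[100:200,256]]; print(g)
b=max((b for b in blobs(mask(p,"y"),300) if abs(b[1][0]-256)<60),key=lambda b:b[0][4])
print([ (b2[0],b2[1]) for b2 in blobs(mask(p,"y"),200)])
E
```

```text
time: 15.92
eef_pos: [0.553, 0.1743, 0.1115]
orientation: [[0.0, 1.0, -0.001], [1.0, -0.0, -0.0], [-0.0, -0.001, -1.0]]
wrist_force: [-0.0, -0.1, -1.4]
opening: 0.0539
grip_force: 30.0
[0.553  0.1743 0.1115]
60 194 307 [0.5127 0.2723] [0.5895 0.2723]
100 195 306 [0.5122 0.2463] [0.5899 0.2463]
130 196 304 [0.5119 0.2257] [0.5893 0.2257]
[490, 495, 490, 500, 491, 495, 500, 496, 490, 495, 492, 495, 500, 498, 492, 491, 496, 495, 492, 491, 494, 495, 493, 496, 494, 493, 500, 487, 492, 490, 495, 495, 495, 491, 489, 496, 496, 496, 499, 494, 495, 495, 493, 491, 488, 463, 431, 422, 442, 461, 469, 464, 480, 545, 654, 701, 698, 663, 618, 582, 589, 590, 587, 597, 595, 589, 590, 593, 597, 597, 589, 540, 534, 608, 688, 713, 716, 714, 714, 716, 719, 715, 720, 719, 722, 718, 703, 603, 436, 331, 320, 330, 352, 394, 428, 442, 451, 458, 461, 461]
[(array([ 207,    0,   95,   81, 6373], dtype=int32), array([254.2043,  35.8801])), (array([ 202,  188,  102,   65, 5463], dtype=int32), array([252.4313, 224.445 ])), (array([347, 239,  20,  57, 552], dtype=int32), array([358.1123, 266.913 ])), (array([140, 240,  19,  56, 502], dtype=int32), array([146.9741, 267.6873])), (array([359, 307, 102,   7, 567], dtype=int32), array([409.0952, 310.0741]))]
```

View pics/w5.png

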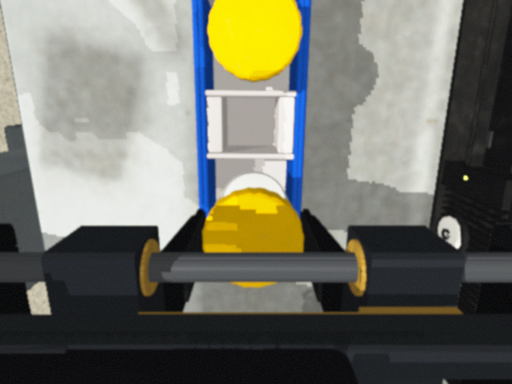

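The first jar sits in pocket_mid. The second is held centred over pocket_end, with the narrow pocket's dividers at rows 93 and 155. Lowering it now.

```bash
python3 -m pendant '{"hand":[0,0,0,0,0,0,0,0,0],"translation":[[0,0,0.01],[0,0,0.01],[0,0,0.01],[0,0,0.01],[0,0,0.006],[0,0,0.003],[0,0,0.001],[0,0,0.001],[0,0,0]],"rotation":[[0,0,0],[0,0,0],[0,0,0],[0,0,0],[0,0,0],[0,0,0],[0,0,0],[0,0,0],[0,0,0]]}'
```

```text
time: 17.1
eef_pos: [0.5533, 0.1755, 0.0609]
orientation: [[-0.001, 1.0, 0.0], [1.0, 0.001, 0.0], [0.0, 0.0, -1.0]]
wrist_force: [-1.2, -0.1, -0.6]
opening: 0.0536
grip_force: 30.0
```

```bash
python3 -m pendant '{"hand":[0,0,0.6,1,1,1,1,1,1,1,1,1,1,1,1,1],"translation":[[0,0,0.001],[0,0,0],[0,0,0],[0,0,0],[0,0,-0.03],[0,0,-0.06],[-0.048,0.005,-0.05],[-0.048,0.008,0],[-0.048,0.008,0],[-0.048,0.009,0],[-0.048,0.009,0],[-0.048,0.009,0],[-0.048,0.009,0],[-0.048,0.01,0],[0,0,0],[0,0,0]],"rotation":[[0,0,0],[0,0,0],[0,0,0],[0,0,0],[0,0,0],[0,0,0],[0,0,0],[0,0,0],[0,0,0],[0,0,0],[0,0,0],[0,0,0],[0,0,0],[0,0,0],[0,0,0],[0,0,0]]}'
python3 - <<'E'
from meas import *
from scipy.optimize import least_squares
s=state();e=s["eef_pos"];j=s["joint_pos"];print(e,j)
D=[(.124,1.652,np.hypot(.221,.610),.213),(-.2552,1.8776,np.hypot(.4531,.2086),.2948),(-.1162,2.0024,np.hypot(.5156,.0681),.1499),(.0039,1.8882,np.hypot(.4641,.3354),.1496),(j[1],j[2],np.hypot(e[0],e[1]),e[2])]
print(D)
A=[];B=[]
for a,b,r,z in D:
    # unknown a1, L1, L2, o(elbow offset), hz
    A+= [[1,np.sin(a),np.sin(a+b),-np.cos(a+b),0],[0,np.cos(a),np.cos(a+b),np.sin(a+b),1]];B+=[r,z]
x,res,rk,sv=np.linalg.lstsq(np.array(A),np.array(B),rcond=None);print(x,sv,np.array(A)@x-B)
A=np.delete(np.array(A),3,1);x,res,rk,sv=np.linalg.lstsq(A,np.array(B),rcond=None);print(x,sv,A@x-B)
p=capture("wrist");save(p,"w6")
for d in silhouettes(p,"oil_bottle")[:2]:
    m=d["region"];rr=cv2.minAreaRect(np.argwhere(m).astype(np.float32)[:,::-1]);print(d["conf"],m.sum(),rr)
for d in tip_of(p,"oil_bottle")[:2]: print(d, ray(p,d["location"],.0135))
E
```

```text
time: 19.1
eef_pos: [0.6199, -0.2033, 0.1943]
orientation: [[-0.001, 1.0, -0.001], [1.0, 0.001, 0.001], [0.001, -0.001, -1.0]]
wrist_force: [-0.3, 0.3, 0.4]
opening: 0.0949
grip_force: 0.0
[ 0.6199 -0.2033  0.1943] [-0.3993  0.1423  1.6644  0.0004  1.3356 -0.4004]
[(0.124, 1.652, np.float64(0.6487996609123652), 0.213), (-0.2552, 1.8776, np.float64(0.49881215903383913), 0.2948), (-0.1162, 2.0024, np.float64(0.5200778499417178), 0.1499), (0.0039, 1.8882, np.float64(0.5726097885995314), 0.1496), (np.float64(0.1423142435288161), np.float64(1.664425896449453), np.float64(0.6523535836947592), np.float64(0.19431654505991153))]
[ 0.0029  0.4481  0.6119 -0.0402 -0.0673] [3.8621 3.1585 0.2474 0.1548 0.1523] [ 0.0004  0.0004 -0.     -0.0001  0.0001 -0.0001 -0.0001 -0.0001 -0.0004
 -0.0001]
[-0.0042  0.4365  0.6098 -0.0952] [3.3418 2.9584 0.2369 0.1546] [-0.0021  0.0007 -0.0043  0.0009  0.0048 -0.0007  0.0034 -0.0009 -0.0018
  0.    ]
0.77 1441 ((271.72540283203125, 170.4828643798828), (74.69280242919922, 24.598430633544922), 68.5522689819336)
{'location': [137.6, 254.8], 'conf': 0.72} [ 0.6217 -0.1703  0.0135]
```

View pics/w6.png

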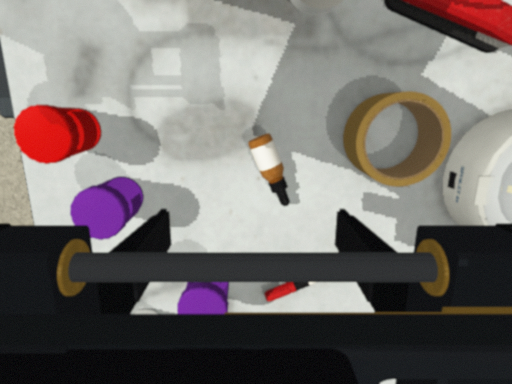

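Wrist view: the bottle's base is near (262,136) and its tip near (286,204). The tape ring to the right is at columns 345–450. Computing the bottle axis and the pre-grasp shift.

```bash
python3 - <<'E'
from meas import *
s=state();e=s["eef_pos"];T=np.array(s["orientation"])
p=capture("wrist");d=silhouettes(p,"oil_bottle")[0]
pts=np.argwhere(d["region"]).astype(float); W=np.array([ray(p,q,.0135)[:2] for q in pts]); c=W.mean(0)
u=np.linalg.svd(W-c)[2][0]; u*=np.sign(-u[1]); t=(W-c)@u
print("axis az",np.degrees(np.arctan2(u[1],u[0])),"ends",c+u*t.min(),c+u*t.max(),"len",np.ptp(t),"wid",np.ptp((W-c)@[-u[1],u[0]]))
mr=[np.mean((W-c)[np.abs(t-k)<.006]@[-u[1],u[0]]) for k in(-.03,-.015,0,.015,.03)];print("bow",mr)
print("ring edge",ray(p,(140,345),.0),ray(p,(140,345),.05),ray(p,(185,400),0.05))
E
```

```text
axis az -67.47156832390634 ends [ 0.6251 -0.1689] [ 0.6573 -0.2467] len 0.08424261362357224 wid 0.026686161819279637
bow [np.float64(0.00026573434715820236), np.float64(-0.00032316272063445233), np.float64(9.293833174692188e-05), np.float64(7.065048845479218e-05), np.float64(-0.00020401700440198425)]
ring edge [ 0.7255 -0.1734  0.    ] [ 0.7109 -0.1677  0.05  ] [ 0.7709 -0.2136  0.05  ]
```

```bash
python3 -m pendant '{"hand":[0.6,0.6,0.6,0.6,0.6,0.6],"translation":[[0,0,0.02],[0,0,0.02],[0,0,0.02],[0,0,0],[0,0,0],[0,0,0]],"rotation":[[0,0,-10],[0,0,-10],[0,0,-2.5],[0,10,0],[0,10,0],[0,0,0]]}'
cat > to.py <<'E'
from meas import *
import sys
s=state();e=s["eef_pos"];T=np.array(s["orientation"]);print("e",e,"j",s["joint_pos"]);print(T)
t=np.array([float(v) for v in sys.argv[1:4]]);print("tool shift",T.T@(t-e))
E
python3 to.py .6401 -.2052 .006
```

```text
time: 20.1
eef_pos: [0.6201, -0.2049, 0.1329]
orientation: [[-0.359, 0.924, -0.132], [0.868, 0.382, 0.316], [0.343, -0.002, -0.939]]
wrist_force: [1.0, 0.1, -0.4]
opening: 0.057
grip_force: 0.0
e [ 0.6201 -0.2049  0.1329] j [-0.4981  0.3504  1.5538  0.2164  1.5159 -0.9323]
[[-0.3585  0.9241 -0.1324]
 [ 0.8684  0.3822  0.3161]
 [ 0.3427 -0.0017 -0.9395]]
tool shift [-0.0509  0.0186  0.1165]
```

```bash
python3 -m pendant '{"hand":[0.6,0.6,0.6,0.6,0.6,0.6],"translation":[[-0.025,0.009,0.02],[-0.026,0.0095,0.03],[0,0,0.03],[0,0,0.025],[0,0,0.009],[0,0,0]],"rotation":[[0,0,0],[0,0,0],[0,0,0],[0,0,0],[0,0,0],[0,0,0]]}'
cat > kin.py <<'E'
import numpy as np
from scipy.spatial.transform import Rotation as Ro
from scipy.optimize import least_squares
def fk(q,Lt,s4=1):
    R1=Ro.from_euler("z",q[0]); a=q[1];ab=q[1]+q[2]
    o=-.0402
    pw=R1.apply([.0029+.4481*np.sin(a)+.6119*np.sin(ab)-o*np.cos(ab),0,-.0673+Lt+.4481*np.cos(a)+.6119*np.cos(ab)+o*np.sin(ab)])
    R=R1*Ro.from_euler("y",ab)*Ro.from_euler("z",s4*q[3])*Ro.from_euler("y",q[4])*Ro.from_euler("z",q[5])*Ro.from_euler("z",np.pi/2)
    return pw+R.apply([0,0,Lt]),R
LO=np.array([-2.61,-1.02,.03,-1.35,.32,-2.91]);HI=np.array([2.61,2.33,2.71,4.49,2.68,2.91])
def ik(p,R,q0,Lt,s4=1):
    f=lambda q:np.r_[(lambda P,Q:np.r_[(P-p)*10,(Q.inv()*R).as_rotvec()])(*fk(q,Lt,s4))]
    r=least_squares(f,np.clip(q0,LO+1e-3,HI-1e-3),bounds=(LO,HI)); return r.x,np.abs(r.fun).max()
E
python3 - <<'E'
from meas import *; from kin import *
s=state();q=s["joint_pos"];print(q)
for s4 in(1,-1):
    print(s4,fk(q,.2,s4)[1].as_matrix()-s["orientation"])
    for Lt in(.1,.15,.2,.25,.3,.35,.4):print(Lt,fk(q,Lt,s4)[0]-s["eef_pos"])
E
python3 to.py .6401 -.2052 .006
```

```text
time: 20.85
eef_pos: [0.6405, -0.2039, 0.0104]
orientation: [[-0.362, 0.923, -0.132], [0.868, 0.385, 0.315], [0.341, -0.0, -0.94]]
wrist_force: [0.5, -0.3, -0.1]
opening: 0.0571
grip_force: 0.0
[-0.4835  0.5125  1.5609  0.2253  1.3466 -0.9597]
1 [[-0.  0. -0.]
 [ 0.  0. -0.]
 [ 0. -0.  0.]]
0.1 [ 0.0011 -0.1084 -0.0111]
0.15 [-0.0055 -0.0926 -0.0081]
0.2 [-0.0121 -0.0769 -0.0051]
0.25 [-0.0187 -0.0611 -0.0021]
0.3 [-0.0252 -0.0454  0.0009]
0.35 [-0.0318 -0.0296  0.0039]
0.4 [-0.0384 -0.0139  0.0069]
-1 [[-0.1472 -0.1296 -0.2025]
 [-0.0146  0.1324 -0.3857]
 [-0.2246 -0.3206 -0.    ]]
0.1 [-0.0192 -0.1469 -0.0111]
0.15 [-0.0359 -0.1505 -0.0081]
0.2 [-0.0526 -0.154  -0.0051]
0.25 [-0.0693 -0.1575 -0.0021]
0.3 [-0.086  -0.1611  0.0009]
0.35 [-0.1027 -0.1646  0.0039]
0.4 [-0.1194 -0.1681  0.0069]
e [ 0.6405 -0.2039  0.0104] j [-0.4835  0.5125  1.5609  0.2253  1.3466 -0.9597]
[[-0.3617  0.923  -0.1316]
 [ 0.8675  0.3849  0.3151]
 [ 0.3414 -0.0002 -0.9399]]
tool shift [-0.0025 -0.0009  0.0037]
```

```bash
python3 -m pendant '{"hand":[0.6,0.6,0,0,0,0,0,0],"translation":[[-0.002,-0.001,0.0035],[0,0,0],[0,0,0],[0,0,0],[0,0,0],[0,0,0],[0,0,0],[0,0,0]],"rotation":[[0,0,0],[0,0,0],[0,0,0],[0,0,0],[0,0,0],[0,0,0],[0,0,0],[0,0,0]]}'
cat > kin.py <<'E'
import numpy as np
from scipy.spatial.transform import Rotation as Ro
from scipy.optimize import least_squares
Q=np.array([[1.14,.124,1.652,0,1.367,-.083],[.3241,-.2552,1.8776,-.0004,1.5188,.3284],[-.2349,-.1162,2.0024,.0005,1.2555,-.2363],[-.7196,.0039,1.8882,.0002,1.2497,-.7225],[-.3993,.1423,1.6644,.0004,1.3356,-.4004],[-.4981,.3504,1.5538,.2164,1.5159,-.9323],[-.4835,.5125,1.5609,.2253,1.3466,-.9597]])
P=np.array([[.221,.610,.213],[.4531,.2086,.2948],[.5156,-.0681,.1499],[.4641,-.3354,.1496],[.6199,-.2033,.1943],[.6201,-.2049,.1329],[.6405,-.2039,.0104]])
# k: a1,h,L1,o,L2,w,Lt
def fk(q,k):
    a1,h,L1,o,L2,w,Lt=k
    Y=lambda t:Ro.from_euler("y",t);Z=lambda t:Ro.from_euler("z",t)
    R=Z(q[0]);p=R.apply([a1,0,h]);R=R*Y(q[1]);p=p+R.apply([0,0,L1]);R=R*Y(q[2]);p=p+R.apply([o,0,L2]);R=R*Z(q[3])*Y(q[4]);p=p+R.apply([w,0,Lt])
    return p,R*Z(q[5])*Z(np.pi/2)
g=least_squares(lambda k:np.r_[np.concatenate([fk(q,k)[0]-p for q,p in zip(Q,P)]),(k-[0,.3,.45,0,.6,0,.35])*1e-3],[0,.3,.45,0,.6,0,.35]);k=g.x
LO=np.array([-2.61,-1.02,.03,-1.35,.32,-2.91]);HI=np.array([2.61,2.33,2.71,4.49,2.68,2.91])
def ik(p,R,q0):
    def f(q):
        a,b=fk(q,k);return np.r_[(a-p)*10,(b.inv()*R).as_rotvec()]
    r=least_squares(f,np.clip(q0,LO+1e-3,HI-1e-3),bounds=(LO,HI)); return r.x,np.abs(r.fun).max()
if __name__=="__main__":
    print(np.round(k,4)); print(np.round(g.fun[:21].reshape(7,3),4))
E
python3 kin.py
```

```text
time: 21.85
eef_pos: [0.64, -0.2058, 0.0061]
orientation: [[-0.361, 0.923, -0.131], [0.868, 0.384, 0.316], [0.342, 0.0, -0.94]]
wrist_force: [0.4, 0.4, 0.3]
opening: 0.0259
grip_force: 30.0
[0.0007 0.3224 0.5254 0.0289 0.6206 0.0053 0.4763]
[[ 0.0552 -0.0091 -0.0003]
 [ 0.0031 -0.0555 -0.0012]
 [-0.0143 -0.0516 -0.0019]
 [-0.0301 -0.0448 -0.0015]
 [-0.0061 -0.0555 -0.0012]
 [-0.0217 -0.0042  0.0066]
 [-0.0097 -0.0099 -0.0005]]
```

```bash
sed -i 's/a1,h,L1,o,L2,w,Lt=k/a1,h,L1,o,L2,w,Lt,s1,s2=k/; s/apply(\[a1,0,h\])/apply([a1,s1,h])/; s/apply(\[w,0,Lt\])/apply([w,s2,Lt])/; s/\[0,.3,.45,0,.6,0,.35\]/[0,.2,.45,0,.6,0,.3,.02,.02]/g' kin.py; python3 kin.py
```

```text
[ 8.000e-04  2.219e-01  4.515e-01  4.110e-02  6.125e-01  6.000e-04
  2.915e-01  5.420e-02 -5.000e-04]
[[ 0.0004  0.0002  0.0004]
 [-0.0001  0.0001 -0.0001]
 [ 0.0001  0.     -0.0001]
 [ 0.      0.0001 -0.0001]
 [-0.0002  0.0002 -0.0001]
 [-0.0001 -0.     -0.    ]
 [-0.     -0.      0.    ]]
```

```bash
cat > plan.py <<'E'
from kin import *
np.set_printoptions(precision=2,suppress=True)
def Rt(az,th):  # th: pointing below horizontal (deg), 110 = leaning back start
    az,th=np.radians(az),np.radians(th);u=np.array([np.cos(az),np.sin(az),0])
    z=u*np.cos(th)-np.array([0,0,np.sin(th)]);y=np.array([-u[1],u[0],0]);x=np.cross(y,z)
    return Ro.from_matrix(np.c_[x,y,z])
q0=np.array([-.4835,.5125,1.5609,.2253,1.3466,-.9597])
if __name__=="__main__":
  for Pf in([.52,-.12],[.55,-.1],[.6,-.13],[.5,-.05]):
   for az in(-67.5,-50,-35,-20):
    q=q0;ok=[];n=10;A=np.array([.64,-.206,.12]);B=np.array([*Pf,.12])
    for i in range(n+1):
        t=i/n;q,e=ik(A+(B-A)*t,Rt(-67.5+(az+67.5)*t,110-90*t),q);ok.append(e)
    q,e=ik(np.array([*Pf,.0393]),Rt(az,20),q)
    print(Pf,az,"maxerr",max(ok).round(3),"final",round(e,4),q,"wrist",Pf-.2915*.94*np.array([np.cos(np.radians(az)),np.sin(np.radians(az))]))
E
python3 plan.py
```

```text
[0.52, -0.12] -67.5 maxerr 0.065 final 0.0997 [ 0.18  0.23  2.22 -1.35  1.17  0.77] wrist [0.42 0.13]
[0.52, -0.12] -50 maxerr 0.199 final 0.2751 [ 0.08  0.    2.35 -1.35  0.86  0.48] wrist [0.34 0.09]
[0.52, -0.12] -35 maxerr 0.222 final 0.3668 [-0.14 -0.25  2.51 -1.35  0.37  0.09] wrist [0.3  0.04]
[0.52, -0.12] -20 maxerr 0.219 final 0.373 [-0.15 -0.27  2.53 -1.35  0.32 -0.06] wrist [ 0.26 -0.03]
[0.55, -0.1] -67.5 maxerr 0.05 final 0.0842 [ 0.21  0.29  2.15 -1.35  1.19  0.77] wrist [0.45 0.15]
[0.55, -0.1] -50 maxerr 0.191 final 0.2531 [ 0.13  0.09  2.27 -1.35  0.9   0.52] wrist [0.37 0.11]
[0.55, -0.1] -35 maxerr 0.245 final 0.3707 [-0.04 -0.13  2.42 -1.35  0.47  0.17] wrist [0.33 0.06]
[0.55, -0.1] -20 maxerr 0.24 final 0.3824 [-0.11 -0.19  2.46 -1.35  0.32 -0.04] wrist [ 0.29 -0.01]
[0.6, -0.13] -67.5 maxerr 0.079 final 0.1087 [ 0.13  0.35  2.05 -1.35  1.14  0.7 ] wrist [0.5  0.12]
[0.6, -0.13] -50 maxerr 0.215 final 0.2789 [ 0.05  0.16  2.18 -1.35  0.84  0.45] wrist [0.42 0.08]
[0.6, -0.13] -35 maxerr 0.269 final 0.3837 [-0.11 -0.02  2.31 -1.35  0.42  0.12] wrist [0.38 0.03]
[0.6, -0.13] -20 maxerr 0.272 final 0.3977 [-0.15 -0.05  2.33 -1.35  0.32 -0.06] wrist [ 0.34 -0.04]
[0.5, -0.05] -67.5 maxerr 0.0 final 0.029 [ 0.35  0.25  2.24 -1.35  1.27  0.88] wrist [0.4 0.2]
[0.5, -0.05] -50 maxerr 0.136 final 0.1876 [ 0.3   0.06  2.35 -1.35  1.03  0.64] wrist [0.32 0.16]
[0.5, -0.05] -35 maxerr 0.205 final 0.3327 [ 0.13 -0.22  2.51 -1.35  0.63  0.29] wrist [0.28 0.11]
[0.5, -0.05] -20 maxerr 0.175 final 0.344 [-0.03 -0.38  2.61 -1.35  0.32 -0.01] wrist [0.24 0.04]
```

```bash
python3 - <<'E'
from plan import *
for Pf in([.52,-.17],[.52,-.13],[.54,-.2],[.58,-.25],[.45,-.1]):
   for az in(-80,-95,-110,35,60,80,100):
    q=q0;ok=[];n=16;A=np.array([.64,-.206,.14]);B=np.array([*Pf,.14])
    for i in range(n+1):
        t=i/n; ty=min(1,2*t) if az>0 else t; tt=max(0,2*t-1) if az>0 else t
        q,e=ik(A+(B-A)*t,Rt(-67.5+(az+67.5)*ty,110-90*tt),q);ok.append(e)
    q,e=ik(np.array([*Pf,.0393]),Rt(az,20),q)
    print(Pf,az,"maxerr",max(ok).round(3),"final",round(e,4),q,"wrist",Pf-.2915*.94*np.array([np.cos(np.radians(az)),np.sin(np.radians(az))]))
E
```

```text
[0.52, -0.17] -80 maxerr 0.0 final 0.0423 [ 0.09  0.31  2.15 -1.35  1.25  0.83] wrist [0.47 0.1 ]
[0.52, -0.17] -95 maxerr 0.0 final 0.0 [ 0.09  0.43  2.01 -1.21  1.42  0.87] wrist [0.54 0.1 ]
[0.52, -0.17] -110 maxerr 0.0 final 0.0 [ 0.05  0.53  1.86 -1.04  1.57  0.89] wrist [0.61 0.09]
[0.52, -0.17] 35 maxerr 0.445 final 0.5843 [-0.67 -0.12  2.3   0.78  0.79 -2.91] wrist [ 0.3  -0.33]
[0.52, -0.17] 60 maxerr 0.674 final 0.677 [-0.69  0.1   2.06  0.63  1.14 -2.91] wrist [ 0.38 -0.41]
[0.52, -0.17] 80 maxerr 0.953 final 0.9773 [-0.69  0.32  1.85  0.57  1.45 -2.91] wrist [ 0.47 -0.44]
[0.52, -0.17] 100 maxerr 1.167 final 1.2475 [-0.69  0.59  1.63  0.59  1.81 -2.91] wrist [ 0.57 -0.44]
[0.52, -0.13] -80 maxerr 0.0 final 0.0 [ 0.18  0.33  2.15 -1.35  1.3   0.88] wrist [0.47 0.14]
[0.52, -0.13] -95 maxerr 0.0 final 0.0 [ 0.16  0.44  1.99 -1.16  1.46  0.88] wrist [0.54 0.14]
[0.52, -0.13] -110 maxerr 0.0 final 0.0 [ 0.12  0.54  1.84 -1.    1.62  0.91] wrist [0.61 0.13]
[0.52, -0.13] 35 maxerr 0.423 final 0.5664 [-0.6  -0.18  2.36  0.8   0.73 -2.91] wrist [ 0.3  -0.29]
[0.52, -0.13] 60 max
[... 1648 characters left out ...]
st [ 0.63 -0.52]
[0.45, -0.1] -80 maxerr 0.0 final 0.0 [ 0.28  0.24  2.28 -1.28  1.35  0.93] wrist [0.4  0.17]
[0.45, -0.1] -95 maxerr 0.0 final 0.0 [ 0.24  0.35  2.13 -1.1   1.49  0.95] wrist [0.47 0.17]
[0.45, -0.1] -110 maxerr 0.0 final 0.0 [ 0.19  0.45  1.99 -0.94  1.62  0.97] wrist [0.54 0.16]
[0.45, -0.1] 35 maxerr 0.357 final 0.5224 [-0.63 -0.49  2.59  0.81  0.72 -2.91] wrist [ 0.23 -0.26]
[0.45, -0.1] 60 maxerr 0.584 final 0.6589 [-0.63 -0.21  2.34  0.6   1.03 -2.91] wrist [ 0.31 -0.34]
[0.45, -0.1] 80 maxerr 0.873 final 0.8555 [-0.6   0.02  2.14  0.5   1.28 -2.91] wrist [ 0.4  -0.37]
[0.45, -0.1] 100 maxerr 1.153 final 1.1675 [-0.58  0.26  1.95  0.44  1.55 -2.91] wrist [ 0.5  -0.37]
```

```bash
python3 - <<'E'
from plan import *
np.set_printoptions(precision=4,suppress=True)
q=q0
seq=[([.64,-.2058,.006],-67.5,110)]
for i in(1,2,3): seq.append(([.64,-.2058,.006+.045*i],-67.5,110))
for i in(1,2,3): seq.append(([.64-.115*i/3,-.2058+.0258*i/3,.141],-67.5-7.5*i,110))
for i in range(1,10): seq.append(([.525,-.18,.141],-90,110-10*i))
seq+=[([.525,-.18,.10],-90,20),([.525,-.18,.06],-90,20),([.525,-.18,.0393],-90,20)]
qp=None
for a,b in zip(seq,seq[1:]):
    Ra,Rb=Rt(*a[1:]),Rt(*b[1:])
    q2,e=ik(np.array(b[0]),Rb,q)
    print(Ra.inv().apply(np.subtract(b[0],a[0])),np.degrees((Ra.inv()*Rb).as_rotvec()).round(2),"err %.4f"%e,q2.round(2),"dq",np.abs(q2-q).max().round(2));q=q2
E
```

```text
[ 0.0154  0.     -0.0423] [0. 0. 0.] err 0.0000 [-0.49  0.47  1.55  0.22  1.4  -0.95] dq 0.06
[ 0.0154  0.     -0.0423] [0. 0. 0.] err 0.0000 [-0.49  0.42  1.53  0.22  1.47 -0.93] dq 0.06
[ 0.0154  0.     -0.0423] [0. 0. 0.] err 0.0000 [-0.49  0.38  1.5   0.22  1.53 -0.92] dq 0.07
[ 0.0213 -0.0321  0.0077] [-2.57 -0.    7.05] err 0.0000 [-0.52  0.28  1.62  0.25  1.49 -0.83] dq 0.12
[ 0.0171 -0.0348  0.0062] [-2.57 -0.    7.05] err 0.0000 [-0.55  0.18  1.74  0.27  1.45 -0.74] dq 0.12
[ 0.0127 -0.0369  0.0046] [-2.57  0.    7.05] err 0.0000 [-0.58  0.08  1.86  0.29  1.41 -0.66] dq 0.11
[0. 0. 0.] [  0. -10.   0.] err 0.0000 [-0.51  0.02  1.9   0.16  1.32 -0.55] dq 0.14
[0. 0. 0.] [  0. -10.   0.] err 0.0000 [-0.43 -0.03  1.93 -0.    1.23 -0.43] dq 0.16
[0. 0. 0.] [  0. -10.  -0.] err 0.0000 [-0.34 -0.06  1.97 -0.18  1.17 -0.28] dq 0.18
[0. 0. 0.] [  0. -10.   0.] err 0.0000 [-0.25 -0.06  2.   -0.37  1.14 -0.11] dq 0.19
[0. 0. 0.] [  0. -10.   0.] err 0.0000 [-0.17 -0.05  2.03 -0.57  1.14  0.07] dq 0.2
[0. 0. 0.] [  0. -10.   0.] err 0.0000 [-0.09 -0.02  2.05 -0.77  1.17  0.25] dq 0.2
[0. 0. 0.] [  0. -10.   0.] err 0.0000 [-0.02  0.04  2.07 -0.95  1.23  0.41] dq 0.18
[0. 0. 0.] [  0. -10.   0.] err 0.0000 [ 0.04  0.11  2.07 -1.11  1.31  0.56] dq 0.16
[0. 0. 0.] [ -0. -10.   0.] err 0.0000 [ 0.08  0.19  2.07 -1.25  1.4   0.68] dq 0.14
[0.0385 0.     0.014 ] [0. 0. 0.] err 0.0000 [ 0.08  0.27  2.07 -1.27  1.38  0.76] dq 0.08
[0.0376 0.     0.0137] [0. 0. 0.] err 0.0000 [ 0.08  0.35  2.07 -1.28  1.36  0.83] dq 0.08
[0.0195 0.     0.0071] [0. 0. 0.] err 0.0000 [ 0.08  0.4   2.06 -1.29  1.35  0.87] dq 0.04
```

```bash
python3 -m pendant '{"hand":[0,0,0,0,0,0,0,0,0,0,0,0,0,0,0,0,0],"translation":[[0.0155,0,-0.042],[0.0155,0,-0.042],[0.0155,0,-0.042],[0.0213,-0.0321,0.0077],[0.0171,-0.0348,0.0062],[0.0127,-0.0369,0.0046],[0,0,0],[0,0,0],[0,0,0],[0,0,0],[0,0,0],[0,0,0],[0,0,0],[0,0,0],[0,0,0],[0,0,0],[0,0,0]],"rotation":[[0,0,0],[0,0,0],[0,0,0],[-2.57,0,7.05],[-2.57,0,7.05],[-2.57,0,7.05],[0,-10,0],[0,-10,0],[0,-10,0],[0,-10,0],[0,-10,0],[0,-10,0],[0,-10,0],[0,-10,0],[0,-10,0],[0,0,0],[0,0,0]]}'
python3 to.py .525 -.18 .045; python3 - <<'E'
from meas import *
p=capture("scene");save(p,"s2")
im=cv2.resize(np.array(p["pixels"])[130:300,150:400,::-1],(800,544),interpolation=cv2.INTER_CUBIC);cv2.imwrite("pics/s2c.png",im)
E
```

```text
time: 23.98
eef_pos: [0.5252, -0.1797, 0.1411]
orientation: [[0.001, 1.0, 0.001], [0.344, 0.001, -0.939], [-0.939, 0.001, -0.344]]
wrist_force: [0.5, 0.3, -1.3]
opening: 0.0259
grip_force: 30.0
e [ 0.5252 -0.1797  0.1411] j [ 0.0777  0.1938  2.0726 -1.2509  1.4046  0.6837]
[[ 0.0009  1.      0.0011]
 [ 0.3441  0.0007 -0.9389]
 [-0.9389  0.0012 -0.3441]]
tool shift [ 0.0901 -0.0003  0.0334]
```

View pics/s2c.png

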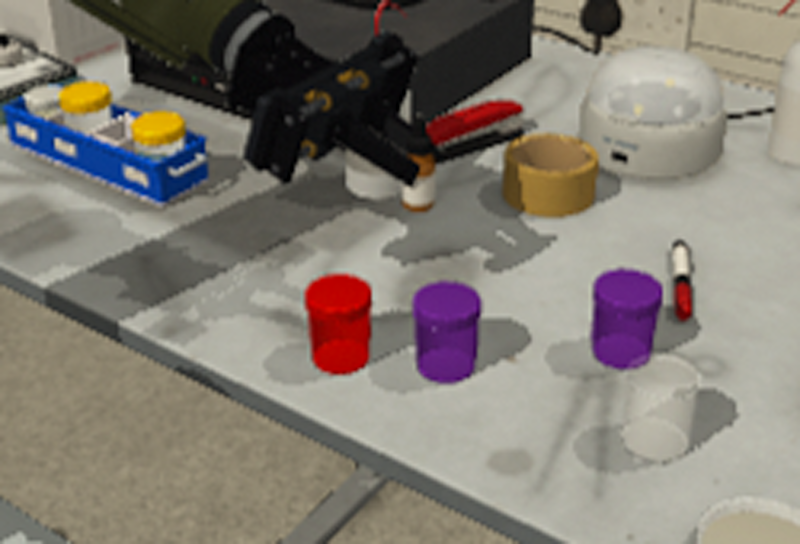

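The bottle is held upright at about (418,185), and both jars are in the carrier. Lowering it to the desk.

```bash
python3 -m pendant '{"hand":[0,0,0,0,0,0,0,0],"translation":[[0.03,0,0.011],[0.03,0,0.011],[0.02,0,0.0073],[0.007,0,0.0026],[0.003,0,0.0011],[0.0015,0,0.0005],[0,0,0],[0,0,0]],"rotation":[[0,0,0],[0,0,0],[0,0,0],[0,0,0],[0,0,0],[0,0,0],[0,0,0],[0,0,0]]}'
```

```text
time: 25.02
eef_pos: [0.525, -0.1797, 0.0436]
orientation: [[0.001, 1.0, 0.002], [0.342, 0.001, -0.94], [-0.94, 0.001, -0.342]]
wrist_force: [0.2, 0.4, -0.3]
opening: 0.0257
grip_force: 30.0
```

```bash
python3 -m pendant '{"hand":[0,0,0,0,0],"translation":[[0.001,0,0.0004],[0.001,0,0.0004],[0.001,0,0.0004],[0,0,0],[0,0,0]],"rotation":[[0,0,0],[0,0,0],[0,0,0],[0,0,0],[0,0,0]]}'
```

```text
time: 25.65
eef_pos: [0.5247, -0.1798, 0.0398]
orientation: [[-0.0, 1.0, 0.001], [0.342, 0.001, -0.94], [-0.94, 0.0, -0.342]]
wrist_force: [-0.0, 0.4, -0.5]
opening: 0.026
grip_force: 30.0
```

```bash
python3 -m pendant '{"hand":[0,0,0,0],"translation":[[0.001,0,0.0004],[0.0005,0,0.0002],[0,0,0],[0,0,0]],"rotation":[[0,0,0],[0,0,0],[0,0,0],[0,0,0]]}'; python3 - <<'E'
from meas import *
p=capture("scene")
for d in silhouettes(p,"oil_bottle")[:1]:
    m=d["region"];rr=np.argwhere(m);r=rr[:,0].max();c=rr[rr[:,0]>=r-2,1].mean();print(d["conf"],rr.min(0),rr.max(0))
    for zz in(0,):print("bottom ray",ray(p,(r+.5,c),zz))
    print("expected bottom px",proj(p,[.525,-.172-.0,0]),proj(p,[.525-.0086,-.172-.0104,0]))
E
```

```text
time: 26.15
eef_pos: [0.5247, -0.1799, 0.0382]
orientation: [[-0.0, 1.0, 0.001], [0.342, 0.001, -0.94], [-0.94, 0.0, -0.342]]
wrist_force: [0.9, 0.1, -0.4]
opening: 0.0258
grip_force: 30.0
0.66 [201 278] [217 283]
bottom ray [ 0.5605 -0.1536  0.    ]
expected bottom px [np.float64(225.1618035391652), np.float64(280.3043558013951)] [np.float64(227.7869466142671), np.float64(281.6391017390265)]
```

```bash
python3 - <<'E'
from meas import *
p=capture("scene");a=np.array(p["pixels"])
for r in range(198,236): print(r,*[tuple(int(v) for v in a[r,c]) for c in(277,280,283)])
E
```

```text
198 (113, 110, 103) (117, 118, 106) (120, 119, 110)
199 (119, 117, 110) (81, 81, 73) (122, 121, 112)
200 (87, 85, 81) (29, 26, 25) (117, 118, 109)
201 (33, 32, 32) (21, 19, 19) (112, 113, 105)
202 (11, 11, 12) (21, 20, 19) (111, 112, 103)
203 (18, 18, 18) (15, 16, 14) (110, 111, 102)
204 (24, 23, 23) (16, 18, 16) (109, 109, 100)
205 (25, 23, 23) (16, 16, 15) (80, 79, 73)
206 (25, 24, 24) (21, 19, 20) (37, 37, 34)
207 (20, 19, 19) (27, 26, 24) (20, 19, 17)
208 (16, 16, 16) (24, 24, 22) (11, 12, 12)
209 (28, 29, 28) (14, 14, 15) (11, 11, 13)
210 (59, 46, 34) (12, 14, 15) (27, 19, 12)
211 (89, 58, 29) (42, 26, 15) (70, 39, 9)
212 (58, 37, 17) (125, 74, 23) (93, 50, 11)
213 (9, 10, 14) (126, 76, 27) (107, 63, 20)
214 (8, 8, 11) (53, 34, 17) (125, 75, 24)
215 (12, 10, 12) (13, 14, 14) (114, 67, 20)
216 (12, 11, 13) (56, 35, 12) (101, 59, 18)
217 (10, 10, 11) (99, 64, 29) (141, 123, 99)
218 (6, 6, 8) (124, 108, 88) (148, 132, 132)
219 (15, 15, 15) (165, 160, 139) (115, 70, 131)
220 (129, 124, 110) (153, 134, 144) (100, 29, 132)
221 (193, 186, 167) (119, 71, 135) (103, 32, 133)
222 (204, 197, 177) (111, 43, 140) (104, 34, 133)
223 (205, 199, 178) (104, 29, 137) (104, 35, 133)
224 (191, 177, 150) (105, 30, 136) (106, 36, 135)
225 (144, 109, 70) (107, 32, 140) (107, 37, 136)
226 (110, 72, 34) (102, 32, 135) (106, 35, 136)
227 (90, 80, 63) (94, 30, 123) (114, 38, 145)
228 (92, 94, 86) (89, 28, 116) (110, 36, 141)
229 (108, 108, 99) (84, 33, 107) (96, 33, 124)
230 (113, 113, 104) (80, 39, 97) (91, 32, 116)
231 (117, 118, 108) (74, 38, 90) (86, 30, 112)
232 (121, 121, 112) (72, 38, 87) (79, 27, 101)
233 (121, 122, 111) (73, 37, 88) (74, 26, 94)
234 (121, 121, 112) (73, 39, 88) (73, 25, 94)
235 (123, 123, 114) (75, 38, 90) (73, 25, 93)
```

```bash
python3 -m pendant '{"hand":[0,0,0],"translation":[[0.001,0,0.0004],[0.0005,0,0.0002],[0,0,0]],"rotation":[[0,0,0],[0,0,0],[0,0,0]]}'
```

```text
time: 26.68
eef_pos: [0.5249, -0.1801, 0.0378]
orientation: [[0.001, 1.0, 0.001], [0.34, 0.0, -0.941], [-0.941, 0.001, -0.34]]
wrist_force: [-1.6, 2.4, 5.7]
opening: 0.0255
grip_force: 30.0
```

```bash
python3 -c "
from station import *
import numpy as np
print(np.mean([state()['wrist_force'] for _ in range(3)],0))"
```

```text
[-1.64910069  2.39761088  5.70452608]
```

```bash
python3 -m pendant '{"hand":[0,0.4,0.6,0.6,0.6,0.6,0.6,0.6,0.6,0.6,0.6,0.6,0.6,0.6,0.6,0.6,0.6,0.6,0.6,0.6],"translation":[[-0.0008,0,-0.0003],[0,0,0],[0,0,0],[0,0,0],[0,0,-0.01],[0,0,-0.02],[0,0,-0.03],[-0.03,0,-0.011],[-0.045,0,-0.016],[-0.045,0,-0.016],[0,0,0],[0,0,0],[0,0,0],[0,0,0],[0,0,0],[0,0,0],[0,0,0],[0,0,0],[0,0,0],[0,0,0]],"rotation":[[0,0,0],[0,0,0],[0,0,0],[0,0,0],[0,0,0],[0,0,0],[0,0,0],[0,0,0],[0,0,0],[0,0,0],[0,10,0],[0,10,0],[0,10,0],[0,10,0],[0,10,0],[0,10,0],[0,10,0],[0,0,0],[0,0,0],[0,0,0]]}'
python3 - <<'E'
from meas import *
s=state();e=s["eef_pos"];print(e,s["orientation"],s["joint_pos"])
p=capture("wrist");save(p,"w7")
for d in silhouettes(p,"oil_bottle")[:2]:
    rr=np.argwhere(d["region"]);print(d["conf"],rr.min(0),rr.max(0))
for d in tip_of(p,"oil_bottle")[:2]: print(d,ray(p,d["location"],0))
E
```

```text
time: 29.18
eef_pos: [0.5245, -0.1227, 0.185]
orientation: [[-0.004, 1.0, -0.001], [1.0, 0.004, -0.0], [-0.0, -0.001, -1.0]]
wrist_force: [0.6, 0.5, 1.0]
opening: 0.0567
grip_force: 0.0
[ 0.5245 -0.1227  0.185 ] [[-0.0036  1.     -0.0007]
 [ 1.      0.0036 -0.0005]
 [-0.0005 -0.0007 -1.    ]] [-0.3291 -0.1026  1.929  -0.0007  1.3157 -0.3325]
0.93 [197 240] [239 264]
{'location': [204.7, 251.3], 'conf': 0.72} [ 0.5225 -0.169   0.    ]
```

View pics/w7.png

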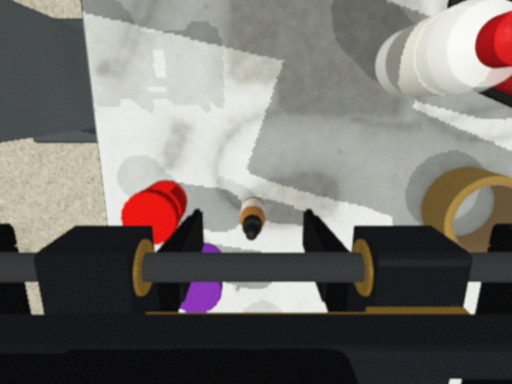

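The bottle stands upright and free. Its base is near (252,200) and its bulb near (252,232).

```bash
python3 - <<'E'
from meas import *
p=capture("wrist");pt=capture("top")
print("bulb far end",ray(p,(239,252),.083),"near base edge",ray(p,(196.5,252),0),"x",ray(p,(213,(240+264)/2),.045))
d=[d for d in silhouettes(pt,"oil_bottle")];print([(x["conf"],x["location"],ray(pt,x["location"],.05)) for x in d][:2])
E
```

```text
bulb far end [ 0.5236 -0.1756  0.083 ] near base edge [ 0.5235 -0.1593  0.    ] x [ 0.5235 -0.1636  0.045 ]
[]
```

```bash
python3 -m pendant '{"hand":[0.6,0.6,0.6,0.6,0.6,0.6,0.6],"translation":[[-0.025,-0.0005,0],[-0.024,0,0.02],[0,0,0.035],[0,0,0.04],[0,0,0.03],[0,0,0.01],[0,0,0]],"rotation":[[0,0,0],[0,0,0],[0,0,0],[0,0,0],[0,0,0],[0,0,0],[0,0,0]]}'
```

```text
time: 30.35
eef_pos: [0.5241, -0.1731, 0.0503]
orientation: [[-0.001, 1.0, -0.0], [1.0, 0.001, 0.0], [0.0, -0.0, -1.0]]
wrist_force: [0.2, 0.1, 0.4]
opening: 0.057
grip_force: 0.0
```

```bash
python3 -m pendant '{"hand":[0.6,0,0,0,0,0,0],"translation":[[0.001,0,0.0015],[0,0,0],[0,0,0],[0,0,0],[0,0,0],[0,0,0],[0,0,0]],"rotation":[[0,0,0],[0,0,0],[0,0,0],[0,0,0],[0,0,0],[0,0,0],[0,0,0]]}'
```

```text
time: 31.22
eef_pos: [0.5242, -0.1722, 0.049]
orientation: [[-0.001, 1.0, 0.0], [1.0, 0.001, 0.0], [0.0, 0.0, -1.0]]
wrist_force: [-0.6, 0.7, -0.4]
opening: 0.0185
grip_force: 27.7
```

```bash
python3 -m pendant '{"hand":[0,0,0,0,0,0],"translation":[[0,0,-0.01],[0,0,-0.03],[0,0,-0.05],[0,0,-0.01],[0,0,0],[0,0,0]],"rotation":[[0,0,0],[0,0,0],[0,0,0],[0,0,0],[0,0,0],[0,0,0]]}'
python3 - <<'E'
from meas import *
p=capture("wrist");s=state();e=s["eef_pos"]
for d in silhouettes(p,"oil_bottle")[:2]:
    m=d["region"];rr=np.argwhere(m);print(d["conf"],rr.min(0),rr.max(0),m.sum())
    r0=rr[:,0].min();print("near base edge-TCP",ray(p,(r0-.5,rr[rr[:,0]<r0+6,1].mean()),e[2]-.049)-e)
p=capture("scene")
for d in silhouettes(p,"oil_bottle")[:1]:
    rr=np.argwhere(d["region"]).astype(np.float32);print(d["conf"],rr.min(0),rr.max(0),cv2.fitLine(rr,cv2.DIST_L2,0,.01,.01).ravel())
v=np.array(proj(p,e))-proj(p,e-[0,0,.05]);print("vertical dir",v/np.linalg.norm(v),"base px exp",proj(p,e-[0,0,.049]))
E
```

```text
time: 31.98
eef_pos: [0.523, -0.1717, 0.1469]
orientation: [[-0.001, 1.0, -0.003], [1.0, 0.001, 0.001], [0.001, -0.003, -1.0]]
wrist_force: [0.0, 0.3, -0.0]
opening: 0.0183
grip_force: 27.6
0.72 [176. 275.] [198. 284.] [  0.9935  -0.1138 188.3785 279.8249]
vertical dir [-1.      0.0069] base px exp [np.float64(196.05954510189068), np.float64(280.0014848432294)]
```

```bash
python3 - <<'E'
from meas import *
p=capture("scene");m=silhouettes(p,"oil_bottle")[0]["region"]
print([(r,np.where(m[r])[0].min(),np.where(m[r])[0].max()) for r in range(176,199) if m[r].any()])
a=np.array(p["pixels"])
im=cv2.resize(a[150:215,245:325,::-1],(640,520),interpolation=cv2.INTER_CUBIC);cv2.imwrite("pics/s3.png",im)
for r in(188,191,194): print(r,[int(v.sum()) for v in a[r,268:292]])
E
```

```text
[(176, np.int64(282), np.int64(283)), (177, np.int64(282), np.int64(283)), (178, np.int64(282), np.int64(283)), (179, np.int64(282), np.int64(283)), (180, np.int64(281), np.int64(284)), (181, np.int64(277), np.int64(284)), (182, np.int64(275), np.int64(284)), (183, np.int64(275), np.int64(284)), (184, np.int64(275), np.int64(284)), (185, np.int64(275), np.int64(284)), (186, np.int64(275), np.int64(284)), (187, np.int64(275), np.int64(284)), (188, np.int64(275), np.int64(284)), (189, np.int64(275), np.int64(284)), (190, np.int64(275), np.int64(284)), (191, np.int64(275), np.int64(284)), (192, np.int64(275), np.int64(284)), (193, np.int64(275), np.int64(284)), (194, np.int64(275), np.int64(283)), (195, np.int64(276), np.int64(283)), (196, np.int64(277), np.int64(282))]
188 [404, 393, 379, 363, 347, 332, 313, 412, 505, 526, 520, 516, 500, 457, 417, 372, 353, 301, 271, 263, 268, 268, 271, 270]
191 [382, 352, 328, 295, 271, 277, 235, 378, 497, 517, 513, 495, 472, 444, 409, 368, 351, 299, 274, 278, 291, 298, 304, 307]
194 [230, 236, 231, 241, 242, 236, 238, 246, 438, 520, 525, 506, 482, 450, 416, 376, 312, 271, 294, 307, 310, 309, 309, 311]
```

```bash
python3 -m pendant '{"hand":[0,0,0,0,0,0,0,0,0,0,0,0],"translation":[[0.03,0,-0.025],[0.05,0.003,0],[0.05,0.003,0],[0.05,0.004,0],[0.05,0.004,0],[0.05,0.004,0],[0.05,0.004,0],[0.045,0.004,0],[0.027,0.003,0],[0,0,0.02],[0,0,0],[0,0,0]],"rotation":[[0,0,0],[0,0,0],[0,0,0],[0,0,0],[0,0,0],[0,0,0],[0,0,0],[0,0,0],[0,0,0],[0,0,0],[0,0,0],[0,0,0]]}'
python3 - <<'E'
from meas import *
s=state();e=s["eef_pos"];p=capture("wrist");a=np.array(p["pixels"]).astype(int);print(e)
for d in silhouettes(p,"oil_bottle")[:1]:
    rr=np.argwhere(d["region"]);print(d["conf"],rr.min(0),rr.max(0))
for q in("pocket_narrow","pocket_mid","pocket_end"):
  for d in tip_of(p,q)[:1]: print(q,d["conf"],ray(p,d["location"],.008))
pt=capture("top")
for st,c,m in blobs(mask(pt,"y"),100): print("jar caps top view",ray(pt,c[::-1],.08)[:2])
E
```

```text
time: 33.78
eef_pos: [0.5524, 0.2286, 0.1532]
orientation: [[0.0, 1.0, -0.001], [1.0, -0.0, -0.001], [-0.001, -0.001, -1.0]]
wrist_force: [0.5, 0.1, -0.4]
opening: 0.0181
grip_force: 27.7
[0.5524 0.2286 0.1532]
0.65 [185 234] [252 273]
pocket_narrow 0.92 [0.5553 0.2296 0.008 ]
jar caps top view [0.5518 0.1741]
```

```bash
python3 -m pendant '{"hand":[0,0,0,0,0,0,0,0,0],"translation":[[0.001,0.001,0.015],[0,0,0.015],[0,0,0.012],[0,0,0.012],[0,0,0.012],[0,0,0.012],[0,0,0.006],[0,0,0.004],[0,0,0]],"rotation":[[0,0,0],[0,0,0],[0,0,0],[0,0,0],[0,0,0],[0,0,0],[0,0,0],[0,0,0],[0,0,0]]}'
```

```text
time: 35.2
eef_pos: [0.5538, 0.2308, 0.0659]
orientation: [[-0.001, 1.0, 0.0], [1.0, 0.001, 0.0], [0.0, 0.0, -1.0]]
wrist_force: [-0.1, 0.2, -0.2]
opening: 0.0187
grip_force: 27.7
```

```bash
python3 -m pendant '{"hand":[0,0,0,0,0,0,0],"translation":[[0,0,0.003],[0,0,0.002],[0,0,0.001],[0,0,0.001],[0,0,0.001],[0,0,0],[0,0,0]],"rotation":[[0,0,0],[0,0,0],[0,0,0],[0,0,0],[0,0,0],[0,0,0],[0,0,0]]}'
```

```text
time: 36.08
eef_pos: [0.5538, 0.2308, 0.058]
orientation: [[-0.001, 1.0, 0.0], [1.0, 0.001, 0.0], [0.0, 0.0, -1.0]]
wrist_force: [-0.6, -0.2, -0.5]
opening: 0.0187
grip_force: 27.7
```

```bash
python3 -m pendant '{"hand":[0,0,0],"translation":[[0,0,0.0007],[0,0,0.0005],[0,0,0]],"rotation":[[0,0,0],[0,0,0],[0,0,0]]}'
```

```text
time: 36.45
eef_pos: [0.5539, 0.2309, 0.057]
orientation: [[-0.001, 1.0, 0.0], [1.0, 0.001, 0.0], [0.0, 0.0, -1.0]]
wrist_force: [-1.0, -0.2, 0.9]
opening: 0.0187
grip_force: 27.8
```

```bash
python3 -m pendant '{"hand":[0,0,0],"translation":[[0,0,0.0006],[0,0,0],[0,0,0]],"rotation":[[0,0,0],[0,0,0],[0,0,0]]}'
```

```text
time: 36.83
eef_pos: [0.5541, 0.2309, 0.0569]
orientation: [[-0.001, 1.0, 0.001], [1.0, 0.001, 0.0], [0.0, 0.001, -1.0]]
wrist_force: [-1.3, -1.0, 6.4]
opening: 0.0185
grip_force: 28.0
```

Contact with the pocket floor: z force rose to 6 N. Releasing and withdrawing straight up, then checking.

```bash
python3 -m pendant '{"hand":[0,0.3,0.5,0.5,0.5,0.5,0.5,0.5,0.5,0.5,0.5,0.5,0.5],"translation":[[0,0,-0.0006],[0,0,0],[0,0,0],[0,0,0],[0,0,-0.01],[0,0,-0.03],[0,0,-0.05],[0,0,-0.05],[-0.05,-0.03,-0.02],[-0.05,-0.03,0],[-0.05,-0.03,0],[0,0,0],[0,0,0]],"rotation":[[0,0,0],[0,0,0],[0,0,0],[0,0,0],[0,0,0],[0,0,0],[0,0,0],[0,0,0],[0,0,0],[0,0,0],[0,0,0],[0,0,0],[0,0,0]]}'
python3 - <<'E'
from meas import *
p=capture("scene");save(p,"s4")
a=np.array(p["pixels"])
pw=capture("wrist");pt=capture("top")
cv2.imwrite("pics/fin.png",np.vstack([cv2.resize(x,(480,300),interpolation=cv2.INTER_CUBIC) for x in(a[140:240,140:300,::-1],np.array(pt["pixels"])[150:250,110:270,::-1])]))
for n,q in(("scene",p),("top",pt)):
    for d in silhouettes(q,"oil_bottle")[:1]:
        rr=np.argwhere(d["region"]);print(n,d["conf"],rr.min(0),rr.max(0))
    print("exp base,tip",proj(q,[.554,.2305,.008]),proj(q,[.554,.2305,.093]))
    for nm,X in(("beaker",0),("wash_bottle",0),("jar_b",0)):
        print(nm,[ray(q,d["location"],.0)[:2] for d in tip_of(q,nm)[:2]])
E
```

```text
time: 38.45
eef_pos: [0.4643, 0.0808, 0.2176]
orientation: [[-0.001, 1.0, 0.002], [1.0, 0.001, 0.001], [0.001, 0.002, -1.0]]
wrist_force: [-0.1, -0.5, -0.5]
opening: 0.0478
grip_force: 0.0
scene 0.63 [160 184] [172 190]
exp base,tip [np.float64(181.47767234272243), np.float64(189.58030185194377)] [np.float64(159.2730655390335), np.float64(186.59427145872417)]
beaker [array([ 0.4722, -0.4157])]
wash_bottle [array([0.7197, 0.0024])]
jar_b [array([ 0.5789, -0.3523]), array([0.5801, 0.373 ])]
top 0.61 [187 165] [193 171]
exp base,tip [np.float64(190.86666987817142), np.float64(170.9252649138952)] [np.float64(188.16885321240161), np.float64(166.37965457683256)]
beaker [array([ 0.4786, -0.4251])]
wash_bottle [array([ 0.692, -0.008])]
jar_b [array([0.5601, 0.183 ]), array([0.5481, 0.3449])]
```

View pics/fin.png

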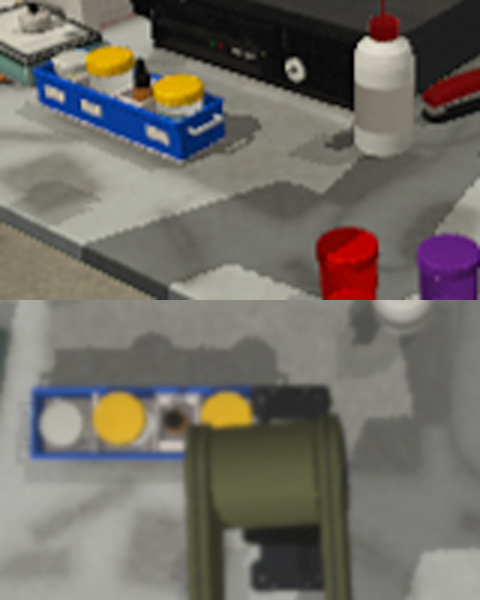

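The carrier holds both yellow-capped jars level, at (108,60) and (178,92), with the dropper bottle upright between them at (142,80). The wash bottle, beaker and jar_b are undisturbed.

```bash
python3 -c "
from station import *
print(finish_job())"
```

```text
the job is handed in; nothing more can be done
None
```

I loaded both yellow-capped jars and the dropper bottle upright into their pockets, after first standing the bottle on the desk and letting go of it, and handed the job in at about 38 s of the 72 s limit.

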